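# Weigh a slide rack on the sprung hook

## Robot

A 7-joint arm with a two-finger parallel gripper is mounted at the origin on the work surface. World frame = base frame: x ahead of the robot, y to its left, z up, the work surface at z = 0. Lengths are in m, angles in rad, forces in N, time in s.
With the tool pointing down it reaches from about 0.425 to 1.025 m from the base axis. Payload 9.4 kg.
Tool frame: the origin (TCP) lies at the very end of the fingers, on their centre line; the grasp point (between the pads) lies env.grasp_offset behind it (env.grasp_offset is the distance from the TCP to the grasp point, in m); z points along the fingers, y is the direction in which the jaws open and shut (so a half turn about z gives the same grasp; the last joint's range is limited). The gripper opens to 93 mm and grips with 3 to 60 N. Pads are 15 mm wide; open, the fingers measure 128 mm over their backs; the gripper's body (75 mm by 188 mm) begins 65 mm behind the grasp point.
Start: joints at [1.117, 0.599, -0.003, 1.599, 0.002, 0.943, -0.08], TCP at [0.267, -0.674, 0.219] pointing down, gripper open.
Joint ranges: [-2.57, 2.57], [-0.35, 1.97], [-1.29, 1.29], [0.11, 2.56], [-1.05, 4.19], [0.11, 1.86], [-2.63, 2.63]. Speed limits (rad/s): [2.22, 2.22, 3.01, 3.01, 3.14, 3.14, 3.14].

## Interface

Orientations are given as a rotation vector (axis times angle).
In Python, from station import env gives the robot as it stands.
- The arm moves only by the tool apply_moves, never from a script. Its argument "series" is a list of rows, each an object of numbers: "tx", "ty", "tz": the shift along the tool's x, y, z in m; "turn": the turn about the tool's z in degrees; "hand": the gripper command: -1 is fully open, 1 is shut, values between are in proportion. In form: [{"tx": .., "ty": .., "tz": .., "turn": .., "hand": ..}, ...]. A call has 1 to 8 rows; each row is the pose to reach, as a shift and turn from the pose commanded when the call began, along the tool's axes at that moment; what a row does not reach only later rows make up. A row lasts 1/10 s, in which the tool goes at most 50 mm and 8.59 degrees, less where a joint would pass 70% of its speed; a pose out of reach is approached as far as the arm can. A call with a gripper value outside its range is refused whole. The fingers move at their own pace and stop on an object; "newtons" is the grip in N (left out, the last holds). Time passes only in rows, so rows that repeat a pose let the fingers close. It gives the time, the measured TCP pose, the force and the opening at its end, in the units of the state.
- env.state(): the state, without advancing time (a new reading comes with each control period).
- env.snapshot(name): name is "scene" or "top"; returns a dict with "color" (400x640x3 uint8, blue, green, red), "vfov" (degrees; the focal length in pixels is half the picture's height over the tangent of half this angle, whatever the lens; pixels are square), "cx", "cy" (the principal point, pixels), "R" (3x3) and "t" (3): a world point X has camera coordinates R X + t. Camera axes: x right, y down, z forward; pixel columns grow to the right and rows downward; lengths in m; the calibration is good to about 2 mm. A picture is of the moment at which its call begins. There is no depth.
- env.finish_job(): hands the job in, once; it reports no verdict.
The state is a dict: "time_s": time; "joint_positions": joint angles; "qvel": joint speeds; "tau": joint torques, N m; "tool_pos": TCP position; "tcp_rot": TCP orientation; "wrist_force": force on the tool from outside, world axes, zero at the start; "torque": the same for the moment, N m; "opening": finger opening in m.
Only numpy, scipy, OpenCV 4.12 (cv2) and the standard library are available. Lean on these libraries where they do the work, as an engineer would, in place of code of your own. Each camera call takes 0.05 s, during which the arm holds its last target.

## Task

Weigh the steel slide rack with the orange grip: hang it by the middle of its arched handle in the dip of the balance's sprung hook. Lower it slowly and let go only once the hook is carrying its whole weight and no more, so that the hook hardly moves as you let go; never force the hook down near the end of its travel. Wait until the hook has stopped moving, and only then press the green button on the readout fully down and let it come back up. Leave the rack hanging there at rest and leave the other things on the bench where they are.

Things in the scene. Friction and masses are not known exactly. Their poses are not given: they have to be found in the camera images.
- rack_orange: Loose steel slide rack with ORANGE grip and orange-ended slides, 86 (x) x 72 (y) mm, 140 mm high, 0.2 to 0.65 kg (unknown). Origin: centre of the underside, z up; a half turn looks the same. A 6 mm wire handle arches over it in the plane x = 0: uprights at y = -34 and 34 mm up to z = 62, then sloping in to z = 94 at y = -14 and 14 and gently to a peak at z = 98 (wire centre), open beneath down to the slides (tops at z = 31).
- rack_orange_eye (a point): Underside of the peak of the orange rack's arched handle, 95 mm above the rack's underside: what must rest on the hook. Axes as the rack's.
- rack_orange_grip (a point): Centre of the orange grip, a block above the handle's peak, 24 (x) x 14 (y) x 39 mm (z from 101 to 140 over the rack's underside); this point is at 124, 29 mm above the eye. Take it from above across its 14 mm (y). Axes as the rack's.
- rack_white: Bystander: loose rack like the orange one but with a WHITE grip. Leave it.
- balance: Fixed balance: white tower 50 x 50 mm, 273 mm high, its middle at x = 10 mm, on a black base plate 12 mm thick from x = -205 to 35 mm, 120 mm wide. Origin on the bench, z up. The hook arm comes out of the tower's -x side, its seat at x = -130 mm.
- hook_seat (a point): Bottom of the dip in the hook's upper side, where the handle's peak rests; 240 mm above the bench unloaded; moves with the hook. Axes as the balance's: +x runs back along the hook arm to the tower, the open upturned tip is at -x. An 8 mm round bar: the tip is 20 mm before the seat and 19 mm higher; behind, it rises 14 mm over 28 mm and runs level to the tower. Nothing above. Off the dip, the hand feels a sideways push.
- hook (a joint): How far the sprung hook has dipped, m: 0 unloaded, stop at 0.115, overloaded beyond 0.108. Spring of 65 N/m, lightly damped: 15 mm of dip per newton, so the rack's weight dips it 30 to 95 mm. Let go off balance it jumps and bobs for some seconds, the faster the more force the hand was still giving; moving at 0.09 m/s or more is a jerk.
- readout: Fixed grey readout box, 90 (x) x 80 x 36 mm high, with a display; origin under its centre, z up.
- capture_top (a point): Centre of the top of the green round button (28 mm across) on the readout, 54 mm above the bench when up; pressed straight down.
- capture (a joint): How far the green button is down, m: 0 up, 0.006 fully down (5 N at the bottom, springs back).
- reagent: Bystander: loose amber bottle, 60 mm across, 130 mm high.
- stain_jar: Bystander: loose glass jar, 56 mm across, 60 mm high.
- dish: Bystander: loose clear dish with lid, 92 mm across, 19 mm high.
- slide_box: Bystander: loose blue box 90 x 170 x 35 mm.
- timer: Bystander: loose yellow timer 60 x 60 x 25 mm.
Things that resemble listed ones, but are neither listed nor needed, are in the scene too. What is shaped like the readout but blue or purple is not meant.

How it is judged:
By the outcome, as a careful person would: the job done as asked, in the order asked, and still so for the second after the job is handed in, with the robot touching nothing.
It also fails if it takes over 67 s, if anything falls off the work surface, if the arm or the gripper's body presses on something with over 40 N, if the wrist force passes 120 N, or if a joint passes its speed limit or range.

## Working session

There is one attempt and no reset: what is moved stays moved. The work goes in short steps, Python scripts to look and compute and a tool call to move; the robot and the scene stay as the last step left them, time stands still between calls to the robot, and variables do not carry over. Pictures are saved under pics/ and viewed, and the job is handed in when it is done.

Besides the shell and the picture viewer there is one more tool, called after "Emit:" as name([rows], argument=value, ...), one row to a line, values as JSON. apply_moves: Moves the arm, as the interface text tells. Its arguments: {"type":"object","properties":{"series":{"type":"array","items":{"type":"object","properties":{"tx":{"type":"number"},"ty":{"type":"number"},"tz":{"type":"number"},"turn":{"type":"number"},"hand":{"type":"number"}}}},"newtons":{"type":"number"}},"required":["series"]}

```bash
ls; mkdir -p pics
python3 - <<'E'
from station import env
import cv2
s=env.state(); print(s, env.grasp_offset)
for n in("scene","top"):
    d=env.snapshot(n); cv2.imwrite(f"pics/{n}0.png",d["color"]); print(n,d["vfov"],d["cx"],d["cy"],d["R"],d["t"])
E
```

```text
pics
{'time_s': 0.0, 'joint_positions': array([ 1.11728867,  0.60011409, -0.00254383,  1.60009901,  0.00181457,
        0.94287656, -0.07979778]), 'qvel': array([-0.00167925,  0.00120216,  0.00092783,  0.00040379,  0.0014861 ,
       -0.00056655,  0.00132264]), 'tau': array([-4.49528752e-04, -7.65086102e+01,  1.49680585e+00, -2.52358854e+01,
       -5.25697321e-02,  1.66752969e-02,  1.79833337e-04]), 'tool_pos': array([ 0.26657716, -0.67371248,  0.21777895]), 'tcp_rot': array([-3.08457191e+00, -5.88231779e-01,  6.67789293e-04]), 'wrist_force': array([-0.37603127, -0.45097191, -0.58665371]), 'torque': array([-0.01915876,  0.01518901,  0.02872081]), 'opening': 0.09280140986037744} 0.0188
scene 56.022713851916805 317.6555271859027 201.16362764616596 [[ 0.6943468   0.71957377  0.00980405]
 [ 0.4096316  -0.38399619 -0.82749554]
 [-0.59167937  0.57858493 -0.56138668]] [-0.38419076 -0.0980918   1.49542046]
top 44.667894730064475 326.8392987202396 204.6006773359096 [[ 0.00414151 -0.99997936  0.00491229]
 [-0.99255264 -0.00470871 -0.12172546]
 [ 0.12174608 -0.00437158 -0.99255165]] [-0.01919768  0.5840152   1.55362096]
```

View pics/scene0.png

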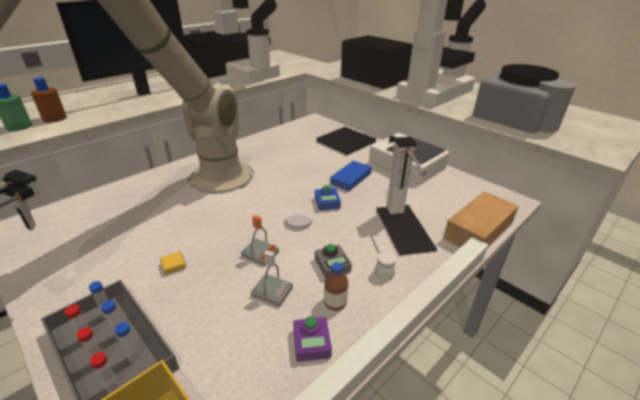

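View pics/top0.png

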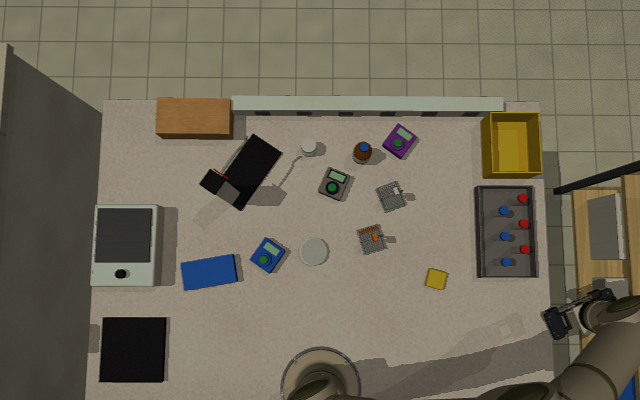

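Run:
```python
import cv2
a=cv2.imread("pics/top0.png");b=cv2.imread("pics/scene0.png")
cv2.imwrite("pics/t1.png",cv2.resize(a[120:270,190:340],None,fx=4,fy=4,interpolation=2))
cv2.imwrite("pics/t2.png",cv2.resize(a[120:270,310:460],None,fx=4,fy=4,interpolation=2))
cv2.imwrite("pics/s1.png",cv2.resize(b[120:320,230:450],None,fx=3,fy=3,interpolation=2)[:600])
```

```text
(no output)
```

View pics/t1.png

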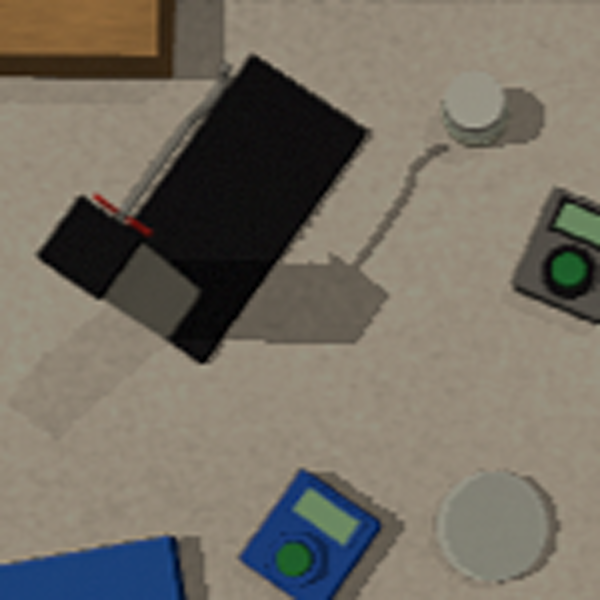

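View pics/t2.png

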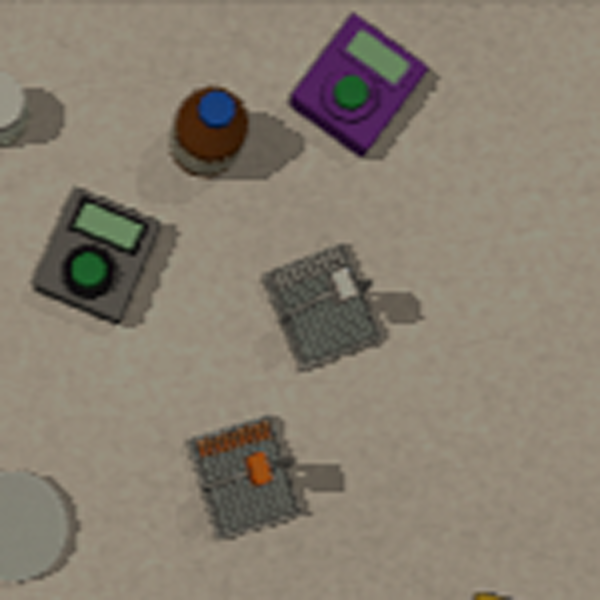

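View pics/s1.png

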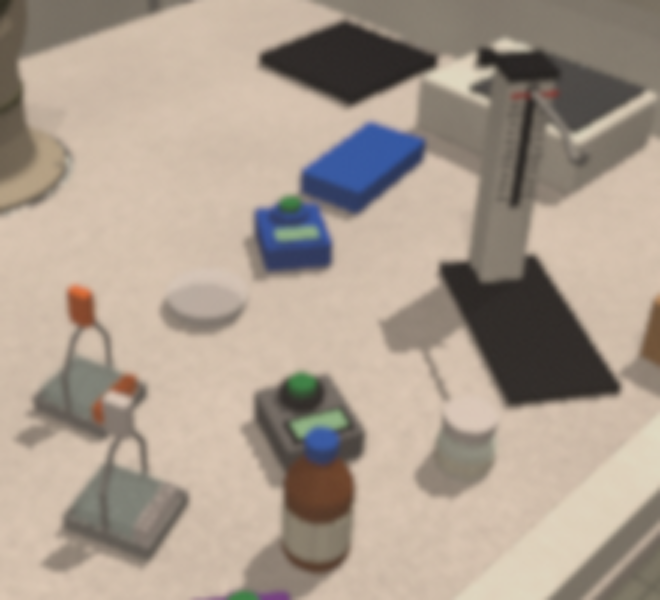

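```bash
cat > h.py <<'E'
import numpy as np, cv2
from station import env
def load(n):
    d=env.snapshot(n); return d
def proj(d,X):
    f=d["color"].shape[0]/2/np.tan(np.radians(d["vfov"]/2)); c=np.asarray(d["R"])@np.asarray(X)+d["t"]
    return np.array([d["cx"]+f*c[0]/c[2], d["cy"]+f*c[1]/c[2]])
def ray(d,u,v):
    f=d["color"].shape[0]/2/np.tan(np.radians(d["vfov"]/2)); R=np.asarray(d["R"])
    return -R.T@d["t"], R.T@np.array([(u-d["cx"])/f,(v-d["cy"])/f,1])
def onz(d,u,v,z):
    o,r=ray(d,u,v); return o+r*(z-o[2])/r[2]
def tri(r1,r2):
    A=np.zeros((3,3));b=np.zeros(3);
    for o,r in(r1,r2):
        r=r/np.linalg.norm(r);P=np.eye(3)-np.outer(r,r);A+=P;b+=P@o
    X=np.linalg.solve(A,b); return X,[np.linalg.norm((np.eye(3)-np.outer(r,r)/(r@r))@(X-o)) for o,r in(r1,r2)]
def blobs(img,lo,hi,roi=None,amin=8):
    m=cv2.inRange(cv2.cvtColor(img,cv2.COLOR_BGR2HSV),lo,hi)
    if roi: k=np.zeros_like(m);x0,y0,x1,y1=roi;k[y0:y1,x0:x1]=255;m&=k
    n,l,s,c=cv2.connectedComponentsWithStats(m)
    return [(c[i].round(2),s[i].tolist(),cv2.minAreaRect(np.argwhere(l==i)[:,::-1].astype(np.float32))) for i in range(1,n) if s[i][4]>=amin]
E
python3 - <<'E'
from h import *
t=load("top");s=load("scene")
print("orange top");[print(b) for b in blobs(t["color"],(5,150,90),(20,255,255),(350,215,400,265))]
print("orange sc");[print(b) for b in blobs(s["color"],(0,120,90),(20,255,255),(230,200,290,280))]
print("green top");[print(b) for b in blobs(t["color"],(50,120,40),(80,255,255))]
print("green sc");[print(b) for b in blobs(s["color"],(50,100,40),(85,255,255),(280,150,400,350))]
P=[onz(t,u,v,.012) for u,v in((253,134.25),(282.5,153),(241.75,210.25))]
print(P,np.linalg.norm(P[0]-P[1]),np.linalg.norm(P[1]-P[2]))
for b in blobs(s["color"],(0,0,0),(180,80,45),(370,190,440,260),50): print(b)
E
```

```text
orange top
(array([374.88, 227.5 ]), [374, 226, 3, 4, 8], ((375.0, 227.5), (3.0, 2.0), 90.0))
(array([365.75, 230.75]), [364, 229, 5, 4, 8], ((365.75, 230.75), (2.1213202476501465, 4.242640495300293), 45.0))
(array([374.46, 236.59]), [372, 233, 6, 8, 37], ((374.5000305175781, 236.50001525878906), (7.518604278564453, 4.6081767082214355), 75.96376037597656))
orange sc
(array([256.54, 221.21]), [253, 215, 8, 13, 85], ((256.5, 221.0), (12.0, 7.0), 90.0))
(array([271.48, 247.86]), [268, 245, 7, 6, 29], ((271.60003662109375, 247.80003356933594), (5.366562843322754, 5.366562843322754), 26.56505012512207))
(array([262.07, 256.67]), [261, 254, 3, 6, 15], ((262.0, 256.5), (5.0, 2.0), 90.0))
green top
(array([397.25, 142.62]), [394, 139, 8, 8, 52], ((397.5, 142.5), (7.0, 7.0), 90.0))
(array([331.72, 186.87]), [328, 183, 9, 9, 61], ((331.5000305175781, 187.00001525878906), (7.77817440032959, 7.77817440032959), 45.0))
(array([263.  , 259.45]), [259, 256, 9, 8, 58], ((263.0, 259.5), (7.0, 8.0), 90.0))
green sc
(array([326.5, 188. ]), [324, 187, 6, 3, 14], ((326.5, 188.0), (5.0, 2.0), -0.0))
(array([330.38, 247.76]), [327, 245, 8, 6, 34], ((330.5, 247.5), (5.0, 7.0), 90.0))
(array([310.6 , 321.92]), [306, 318, 10, 9, 72], ((310.5, 322.0), (8.0, 9.0), 90.0))
[array([0.82475108, 0.23319436, 0.012     ]), array([0.76076165, 0.13281308, 0.012     ]), array([0.56685247, 0.2645389 , 0.012     ])] 0.11904221084611988 0.23441941057026133
(array([386.72, 215.72]), [381, 210, 14, 13, 53], ((387.1617431640625, 214.6029510498047), (11.490405082702637, 10.289915084838867), 59.03623962402344))
```

Run:
```python
from h import *
t=load("top");s=load("scene")
for n,a,b in(("btn",(331.7,186.9),(330.4,247.76)),("btnblue",(263,259.5),(326.5,188)),("grip",(374.5,236.6),(256.5,221.2))):
    print(n,tri(ray(t,*a),ray(s,*b)))
print("btn z.054",onz(t,331.7,186.9,.0535), "grip z.14", onz(t,374.5,236.6,.135))
ang=np.arctan2(.5619+.0,-.8272)
P=np.array([[0.8247,0.2332],[0.7608,.1328]]);front=P.mean(0)
ex=np.array([np.cos(ang),np.sin(ang)]);e_y=np.array([-ex[1],ex[0]])
O=front+.2045*ex
seat=O-.13*ex; print("ex",ex,"O",O,"seat",seat)
def W(x,y,z): return np.r_[O+x*ex+y*e_y,z]
ti=cv2.resize(t["color"],None,fx=4,fy=4,interpolation=cv2.INTER_CUBIC);si=cv2.resize(s["color"],None,fx=4,fy=4,interpolation=cv2.INTER_CUBIC)
pts=[W(x,y,.012) for x in(-.205,.035) for y in(-.06,.06)]+[W(x,y,.273) for x in(-.015,.035) for y in(-.025,.025)]
hk=[W(-.15,0,.255),W(-.13,0,.236),W(-.102,0,.250),W(-.015,0,.250)]
for d,im in((t,ti),(s,si)):
    for p in pts: 
        u=(proj(d,p)+.5)*4; cv2.circle(im,tuple(int(v) for v in u),4,(0,255,255),1)
    for p in hk:
        u=(proj(d,p)+.5)*4; cv2.circle(im,tuple(int(v) for v in u),3,(255,0,255),1)
cv2.imwrite("pics/o1.png",ti[480:980,740:1340]);cv2.imwrite("pics/o2.png",si[500:1080,1400:1900])
```

```text
btn (array([ 0.63941362, -0.03254562,  0.05313387]), [np.float64(0.000670564848522582), np.float64(0.0006705648485225412)])
btnblue (array([0.40497426, 0.18605207, 0.0520495 ]), [np.float64(2.8967157733800176e-06), np.float64(2.896715773329205e-06)])
grip (array([ 0.47500806, -0.16279698,  0.12453534]), [np.float64(0.0005379859319372577), np.float64(0.0005379859319371178)])
btn z.054 [ 0.63981362 -0.0320467   0.0535    ] grip z.14 [ 0.47471958 -0.16128097  0.135     ]
ex [-0.82720354  0.5619024 ] O [0.62358688 0.29790904] seat [0.73112334 0.22486173]
```

View pics/o1.png

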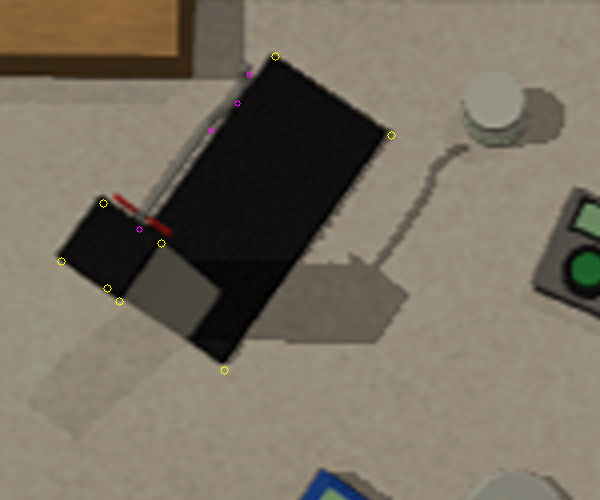

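View pics/o2.png

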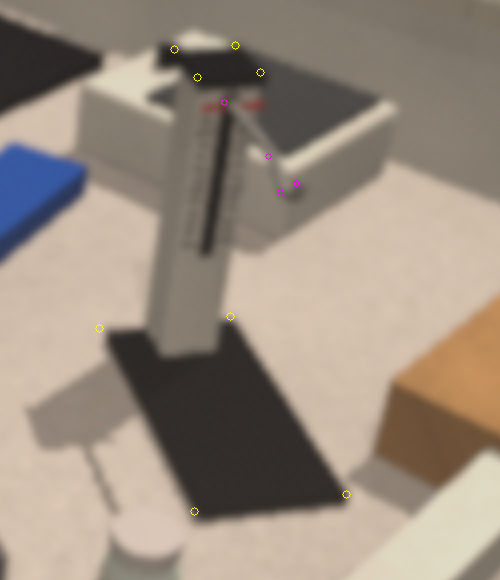

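Run:
```python
import cv2
a=cv2.imread("pics/top0.png");b=cv2.imread("pics/scene0.png")
cv2.imwrite("pics/z1.png",cv2.resize(a[128:214,196:288],None,fx=7,fy=7,interpolation=2)[:600])
cv2.imwrite("pics/z2.png",cv2.resize(cv2.convertScaleAbs(b[130:185,370:450],alpha=1.3),None,fx=10,fy=10,interpolation=2))
cv2.imwrite("pics/z3.png",cv2.resize(b[190:260,370:450],None,fx=8,fy=8,interpolation=2))
```

```text
(no output)
```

View pics/z1.png

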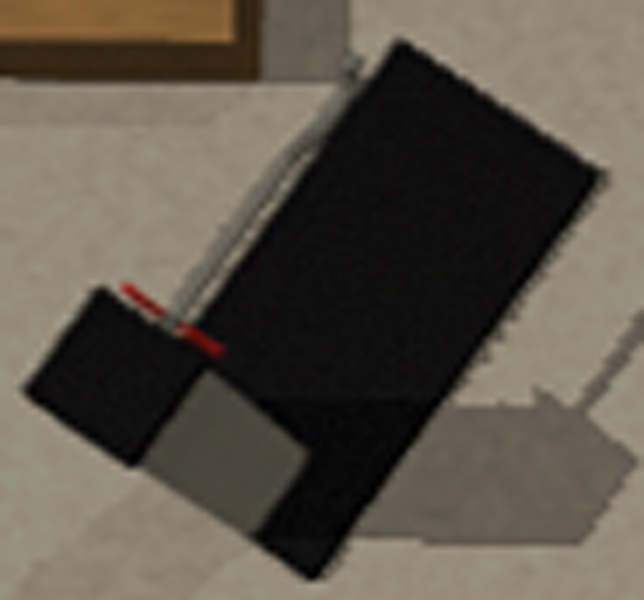

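View pics/z2.png

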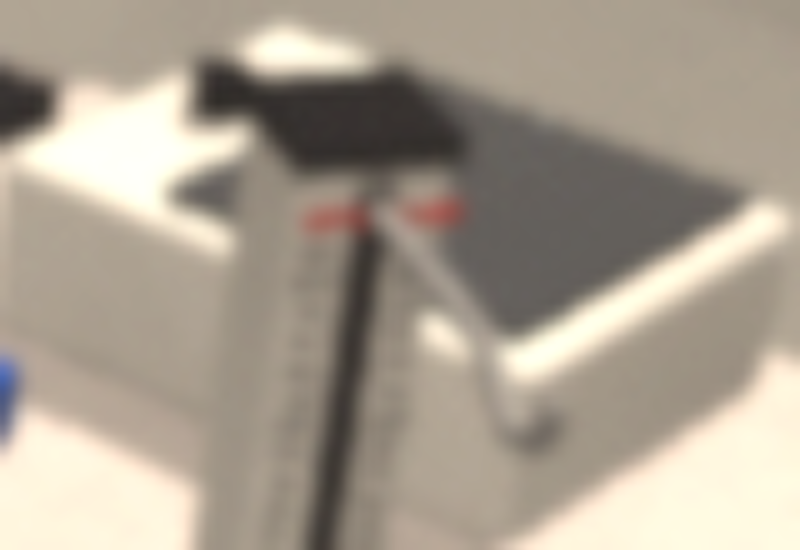

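View pics/z3.png

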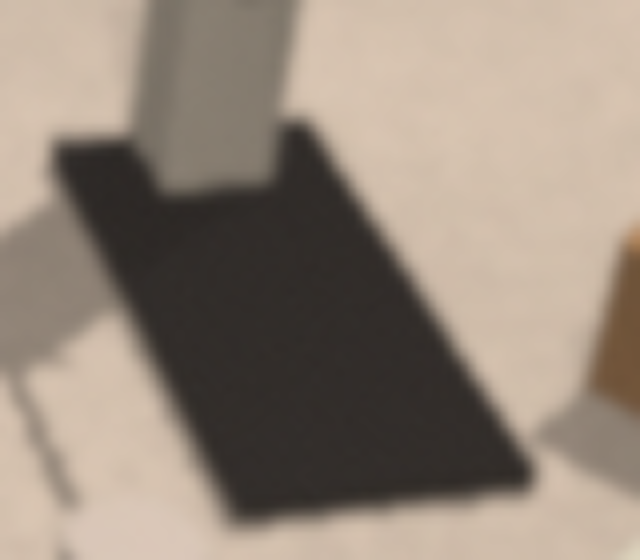

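```bash
cat > fit.py <<'E'
from h import *
from scipy.optimize import least_squares
t=load("top");s=load("scene")
for d in(t,s): print("cam",-np.asarray(d["R"]).T@d["t"])
def un(c,k,o): return (np.array(c)+.5)/k-.5+np.array(o)
T=lambda *c:un(c,7,(196,128)); S=lambda *c:un(c,8,(370,190)); S2=lambda *c:un(c,10,(370,130))
# local: +y = e_y=( -ex[1],ex[0]) -> right/low-y side is +y
C=[(t,T(400,38),(-.205,-.06,.012)),(t,T(606,172),(-.205,.06,0)),(t,T(316,580),(.035,.06,0)),
 (t,T(100,286),(-.015,-.025,.273)),(t,T(22,388),(.035,-.025,.273)),(t,T(135,468),(.035,.025,.273)),(t,T(207,366),(-.015,.025,.273)),
 (s,S(52,145),(.035,.06,.012)),(s,S(310,122),(.035,-.06,.012)),(s,S(535,492),(-.205,-.06,0)),(s,S(238,522),(-.205,.06,0))]
def W(p,l):
    c,n=np.cos(p[2]),np.sin(p[2]); return np.array([p[0]+c*l[0]-n*l[1],p[1]+n*l[0]+c*l[1],l[2]])
for sel in (("ts"),("t")):
    CC=C if sel=="ts" else C[:7]
    r=least_squares(lambda p:np.concatenate([proj(d,W(p,l))-u for d,u,l in CC]),[.6236,.2979,np.arctan2(.562,-.827)],loss="soft_l1")
    print(sel,r.x,"seat",W(r.x,(-.13,0,.24)));print((r.fun.reshape(-1,2)).round(2).tolist())
E
python3 fit.py
```

```text
cam [ 0.39059807 -0.00965555  1.61323287]
cam [ 1.19175256 -0.62644102  0.76210523]
ts [0.6275854  0.29918368 2.54803787] seat [0.7353499  0.22647321 0.24      ]
[[0.01, -0.58], [0.09, 0.73], [0.28, 0.76], [0.13, 0.47], [0.72, 0.48], [-0.85, -0.93], [-0.61, -1.02], [-0.49, -0.75], [-0.05, -0.98], [0.5, 0.39], [-0.1, 1.03]]
t [0.62755228 0.29897338 2.55095491] seat [0.73552842 0.22657757 0.24      ]
[[-0.1, -0.63], [0.04, 0.6], [0.4, 0.75], [0.18, 0.49], [0.81, 0.54], [-0.73, -0.92], [-0.54, -1.04]]
```

```bash
cat >> fit.py <<'E'
X,e=tri(ray(t,*T(352,65)),ray(s,*S2(543,428)));print("tip",X,e,"pred",W(r.x,(-.15,0,.255)))
# arm pts on z=.25 in top
for c in((300,155),(240,235),(172,325)): 
    q=onz(t,*T(*c),.250); d=q[:2]-r.x[:2]; ca,sa=np.cos(r.x[2]),np.sin(r.x[2]); print("arm local",d@[ca,sa],d@[-sa,ca])
# rack: orange slide-end blobs & grip
E
python3 fit.py | tail -4
python3 - <<'E'
import cv2
a=cv2.imread("pics/top0.png");b=cv2.imread("pics/scene0.png")
cv2.imwrite("pics/r1.png",cv2.resize(a[218:262,350:404],None,fx=12,fy=12,interpolation=2))
cv2.imwrite("pics/r2.png",cv2.resize(b[208:280,232:292],None,fx=8,fy=8,interpolation=2))
E
```

```text
tip [0.75074325 0.2160919  0.24928911] [np.float64(0.002253719827753138), np.float64(0.002253719827753052)] pred [0.75214013 0.21543976 0.255     ]
arm local -0.10648096036108003 0.002389732284907284
arm local -0.06563817039972164 0.0014439606256936438
arm local -0.019867877951975574 0.00021897989544569438
```

View pics/r1.png

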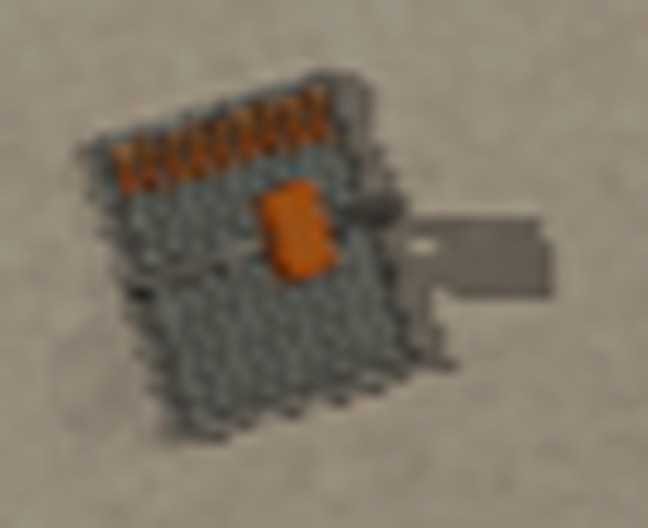

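View pics/r2.png

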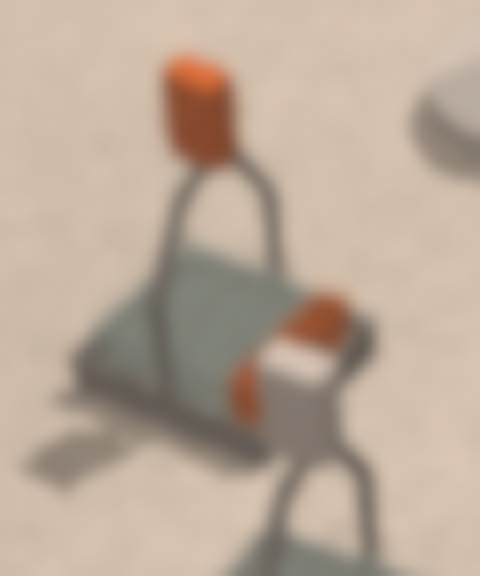

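```bash
cat >> h.py <<'E'
from scipy.spatial.transform import Rotation as Ro
def to(x,y,z,yaw,st=None):
    st=st or env.state(); R=Ro.from_rotvec(st["tcp_rot"]).as_matrix()
    d=R.T@(np.array([x,y,z])-st["tool_pos"]); cur=np.arctan2(R[1,0],R[0,0])
    dy=-(yaw-cur); dy=(dy+np.pi)%(2*np.pi)-np.pi
    print("t",st["time_s"],"pos",st["tool_pos"].round(4),"yaw",cur.round(4),"F",st["wrist_force"].round(2),"op",round(st["opening"],4))
    print("  -> tx,ty,tz mm",(d*1000).round(1),"turn deg",np.degrees(dy).round(2),"tilt",R[:,2].round(4))
def force(n=8):
    F=[]
    for _ in range(n): env.snapshot("top"); F.append(env.state()["wrist_force"])
    F=np.array(F); print("F mean",F.mean(0).round(3),"sd",F.std(0).round(3)); return F
E
python3 - <<'E'
from h import *
to(.4748,-.1622,.22,.275)
t=load("top");q=[]
for c in((90,148),(345,72),(440,360),(180,435)):
    q.append(onz(t,c[0]/12+350,c[1]/12+218,.015)); 
q=np.array(q);print(q.round(4),q.mean(0),[np.arctan2(*(a-b)[[1,0]]) for a,b in((q[0],q[3]),(q[1],q[2]))],np.arctan2(-(q[1]-q[0])[0],(q[1]-q[0])[1]))
print("bottle",onz(t,363,148,.13),"jar",onz(t,309,146,.06),"white",onz(t,396,190,.14))
E
```

```text
t 0.5 pos [ 0.2668 -0.6741  0.2186] yaw 0.3768 F [0.08 0.68 0.38] op 0.0928
  -> tx,ty,tz mm [ 381.8 -399.5   -1.4] turn deg 5.83 tilt [-1.e-04  1.e-04 -1.e+00]
[[ 0.5019 -0.1178  0.015 ]
 [ 0.5231 -0.1879  0.015 ]
 [ 0.4444 -0.2131  0.015 ]
 [ 0.4238 -0.1421  0.015 ]] [ 0.47328963 -0.16524598  0.015     ] [np.float64(0.30085455886624407), np.float64(0.310428898336206)] -2.8479199828373325
bottle [ 0.75070449 -0.12809873  0.13      ] jar [0.77342808 0.04249321 0.06      ] white [ 0.61735551 -0.22774938  0.14      ]
```

Emit:
apply_moves([
  {"tx": 0.03,"ty": -0.032,"tz": -0.002,"turn": 1},
  {"tx": 0.065,"ty": -0.068,"tz": -0.002,"turn": 2},
  {"tx": 0.1,"ty": -0.104,"tz": -0.002,"turn": 3},
  {"tx": 0.135,"ty": -0.14,"tz": -0.002,"turn": 4.7},
  {"tx": 0.17,"ty": -0.176,"tz": -0.002,"turn": 4.7},
  {"tx": 0.205,"ty": -0.212,"tz": -0.002,"turn": 4.7},
  {"tx": 0.24,"ty": -0.248,"tz": -0.002,"turn": 4.7},
  {"tx": 0.275,"ty": -0.284,"tz": -0.002,"turn": 4.7},
], newtons=25)

```text
$.series[0]: bad value
```

```bash
python3 -c "
from h import *
to(.4745,-.163,.22,.297)"
```

```text
t 0.55 pos [ 0.2667 -0.6742  0.2186] yaw 0.3768 F [0.43 0.96 1.05] op 0.0928
  -> tx,ty,tz mm [ 381.3 -398.9   -1.4] turn deg 4.57 tilt [-1.e-04 -0.e+00 -1.e+00]
```

Emit:
apply_moves([
  {"tx": 0.03,"ty": -0.032,"tz": -0.002,"turn": 1,"hand": -1},
  {"tx": 0.065,"ty": -0.068,"tz": -0.002,"turn": 2,"hand": -1},
  {"tx": 0.1,"ty": -0.104,"tz": -0.002,"turn": 3,"hand": -1},
  {"tx": 0.135,"ty": -0.14,"tz": -0.002,"turn": 4.6,"hand": -1},
  {"tx": 0.17,"ty": -0.176,"tz": -0.002,"turn": 4.6,"hand": -1},
  {"tx": 0.205,"ty": -0.212,"tz": -0.002,"turn": 4.6,"hand": -1},
  {"tx": 0.24,"ty": -0.248,"tz": -0.002,"turn": 4.6,"hand": -1},
  {"tx": 0.275,"ty": -0.284,"tz": -0.002,"turn": 4.6,"hand": -1},
], newtons=25)

```text
time_s: 1.35
tool_pos: [0.418, -0.3084, 0.221]
tcp_rot: [3.107, 0.464, 0.001]
wrist_force: [0.4, -0.3, -0.3]
opening: 0.0932
```

```bash
python3 -c "
from h import *
to(.4745,-.163,.22,.297)"
```

```text
t 1.35 pos [ 0.418  -0.3084  0.221 ] yaw 0.2964 F [ 0.39 -0.3  -0.32] op 0.0932
  -> tx,ty,tz mm [  96.5 -122.6    0.9] turn deg -0.04 tilt [ 7.e-04 -4.e-04 -1.e+00]
```

Emit:
apply_moves([
  {"tx": 0.024,"ty": -0.031,"tz": 0,"turn": 0,"hand": -1},
  {"tx": 0.048,"ty": -0.062,"tz": 0,"turn": 0,"hand": -1},
  {"tx": 0.072,"ty": -0.092,"tz": 0,"turn": 0,"hand": -1},
  {"tx": 0.09,"ty": -0.115,"tz": 0,"turn": 0,"hand": -1},
  {"tx": 0.0965,"ty": -0.1225,"tz": 0.001,"turn": 0,"hand": -1},
  {"tx": 0.0965,"ty": -0.1225,"tz": 0.001,"turn": 0,"hand": -1},
])

```text
time_s: 1.95
tool_pos: [0.4744, -0.1638, 0.2196]
tcp_rot: [-3.106, -0.468, -0.0]
wrist_force: [-0.1, -0.6, 0.1]
opening: 0.093
```

```bash
python3 -c "
from h import *
to(.4745,-.163,.107,.297)
F=force(25)
t=load('top');cv2.imwrite('pics/g1.png',cv2.resize(t['color'][180:300,300:450],None,fx=5,fy=5,interpolation=2))
s=load('scene');cv2.imwrite('pics/g2.png',cv2.resize(s['color'][130:290,180:340],None,fx=3.7,fy=3.7,interpolation=2))
to(.4745,-.163,.107,.297)
"
```

```text
t 1.95 pos [ 0.4744 -0.1638  0.2196] yaw 0.2992 F [-0.05 -0.61  0.08] op 0.093
  -> tx,ty,tz mm [  0.3  -0.8 112.6] turn deg 0.13 tilt [ 2.e-04  1.e-04 -1.e+00]
F mean [-0.105 -0.173  0.075] sd [0.456 0.54  0.433]
t 3.3 pos [ 0.4739 -0.1649  0.2196] yaw 0.2965 F [1.16 0.01 0.1 ] op 0.0929
  -> tx,ty,tz mm [  1.1  -1.6 112.6] turn deg -0.03 tilt [ 0. -0. -1.]
```

View pics/g2.png

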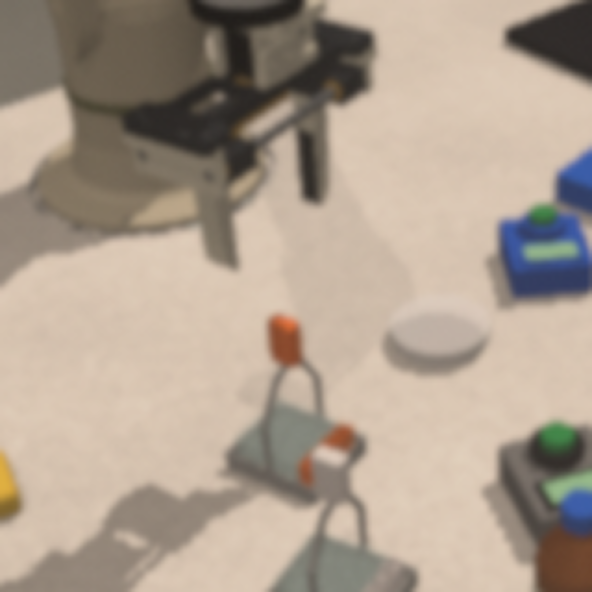

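Emit:
apply_moves([
  {"tx": 0.001,"ty": -0.001,"tz": 0.03,"turn": 0,"hand": -0.3},
  {"tx": 0.001,"ty": -0.001,"tz": 0.06,"turn": 0,"hand": -0.3},
  {"tx": 0.001,"ty": -0.001,"tz": 0.085,"turn": 0,"hand": -0.3},
  {"tx": 0.001,"ty": -0.001,"tz": 0.105,"turn": 0,"hand": -0.3},
  {"tx": 0.001,"ty": -0.001,"tz": 0.112,"turn": 0,"hand": -0.3},
  {"tx": 0.001,"ty": -0.001,"tz": 0.112,"turn": 0,"hand": -0.3},
  {"tx": 0.001,"ty": -0.001,"tz": 0.112,"turn": 0,"hand": 0.3},
  {"tx": 0.001,"ty": -0.001,"tz": 0.112,"turn": 0,"hand": 1},
])

```text
time_s: 4.1
tool_pos: [0.4751, -0.1638, 0.1086]
tcp_rot: [3.107, 0.464, 0.002]
wrist_force: [-0.3, 1.2, 1.0]
opening: 0.0488
```

Emit:
apply_moves([
  {"tx": 0,"ty": 0,"tz": 0,"turn": 0,"hand": 1},
  {"tx": 0,"ty": 0,"tz": 0,"turn": 0,"hand": 1},
  {"tx": 0,"ty": 0,"tz": 0,"turn": 0,"hand": 1},
  {"tx": 0,"ty": 0,"tz": 0,"turn": 0,"hand": 1},
  {"tx": 0,"ty": 0,"tz": 0,"turn": 0,"hand": 1},
], newtons=30)

```text
time_s: 4.6
tool_pos: [0.4744, -0.1635, 0.1076]
tcp_rot: [-3.107, -0.464, 0.0]
wrist_force: [-0.1, 1.9, 1.2]
opening: 0.0137
```

```bash
python3 -c "
from h import *
to(.4745,-.163,.107,.297)
t=load('top');cv2.imwrite('pics/g3.png',cv2.resize(t['color'][180:300,300:450],None,fx=5,fy=5,interpolation=2))
s=load('scene');cv2.imwrite('pics/g4.png',cv2.resize(s['color'][130:290,180:340],None,fx=3.7,fy=3.7,interpolation=2))
"
```

```text
t 4.6 pos [ 0.4744 -0.1635  0.1076] yaw 0.2966 F [-0.13  1.95  1.22] op 0.0137
  -> tx,ty,tz mm [ 0.2 -0.4  0.6] turn deg -0.02 tilt [-3.e-04  1.e-04 -1.e+00]
```

View pics/g4.png

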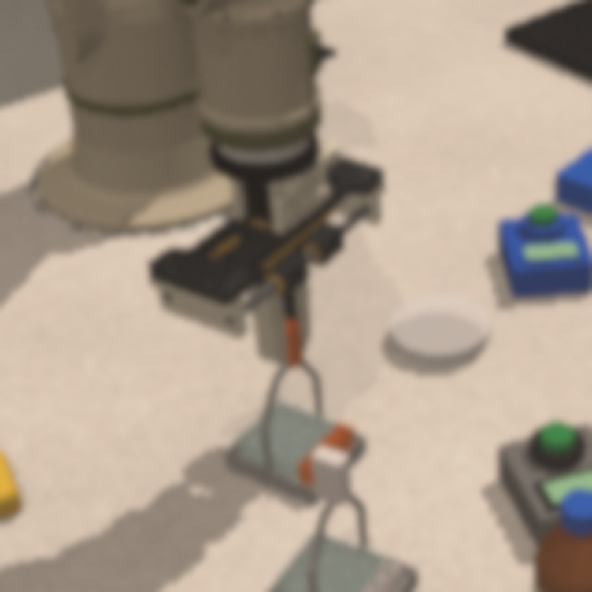

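Emit:
apply_moves([
  {"tx": 0,"ty": 0,"tz": -0.01,"turn": 0,"hand": 1},
  {"tx": 0,"ty": 0,"tz": -0.035,"turn": 0,"hand": 1},
  {"tx": 0,"ty": 0,"tz": -0.065,"turn": 0,"hand": 1},
  {"tx": 0,"ty": 0,"tz": -0.1,"turn": 0,"hand": 1},
  {"tx": 0,"ty": 0,"tz": -0.135,"turn": 0,"hand": 1},
  {"tx": 0,"ty": 0,"tz": -0.162,"turn": 0,"hand": 1},
  {"tx": 0,"ty": 0,"tz": -0.176,"turn": 0,"hand": 1},
  {"tx": 0,"ty": 0,"tz": -0.178,"turn": 0,"hand": 1},
])

```text
time_s: 5.5
tool_pos: [0.4749, -0.1639, 0.2877]
tcp_rot: [3.106, 0.463, 0.005]
wrist_force: [0.6, -0.7, -4.1]
opening: 0.0135
```

```bash
python3 -c "
from h import *
to(.843,.154,.286,2.549)
"
```

```text
t 5.5 pos [ 0.4749 -0.1639  0.2877] yaw 0.2963 F [ 0.61 -0.66 -4.1 ] op 0.0135
  -> tx,ty,tz mm [ 444.8 -196.6    2.6] turn deg -129.07 tilt [ 3.1e-03 -8.0e-04 -1.0e+00]
```

Emit:
apply_moves([
  {"tx": 0.015,"ty": -0.007,"tz": 0,"turn": -6,"hand": 1},
  {"tx": 0.04,"ty": -0.018,"tz": 0,"turn": -14,"hand": 1},
  {"tx": 0.07,"ty": -0.031,"tz": 0,"turn": -22,"hand": 1},
  {"tx": 0.1,"ty": -0.044,"tz": 0,"turn": -30,"hand": 1},
  {"tx": 0.13,"ty": -0.057,"tz": 0,"turn": -38,"hand": 1},
  {"tx": 0.16,"ty": -0.071,"tz": 0,"turn": -46,"hand": 1},
  {"tx": 0.19,"ty": -0.084,"tz": 0,"turn": -54,"hand": 1},
  {"tx": 0.22,"ty": -0.097,"tz": 0,"turn": -62,"hand": 1},
])

```text
time_s: 6.3
tool_pos: [0.6567, -0.0058, 0.2842]
tcp_rot: [-2.417, -2.004, 0.003]
wrist_force: [0.4, 0.0, -4.2]
opening: 0.0137
```

```bash
python3 -c "
from h import *
to(.843,.154,.286,2.549)
"
```

```text
t 6.3 pos [ 0.6567 -0.0058  0.2842] yaw 1.3843 F [ 0.41  0.01 -4.16] op 0.0137
  -> tx,ty,tz mm [191.6 153.4  -2.3] turn deg -66.73 tilt [-2.4e-03 -1.0e-04 -1.0e+00]
```

Emit:
apply_moves([
  {"tx": 0.028,"ty": 0.022,"tz": 0,"turn": -8.5,"hand": 1},
  {"tx": 0.056,"ty": 0.045,"tz": 0,"turn": -17,"hand": 1},
  {"tx": 0.084,"ty": 0.067,"tz": 0,"turn": -25.5,"hand": 1},
  {"tx": 0.112,"ty": 0.09,"tz": 0,"turn": -34,"hand": 1},
  {"tx": 0.14,"ty": 0.112,"tz": 0,"turn": -42.5,"hand": 1},
  {"tx": 0.165,"ty": 0.132,"tz": 0,"turn": -51,"hand": 1},
  {"tx": 0.182,"ty": 0.146,"tz": 0,"turn": -59.5,"hand": 1},
  {"tx": 0.19,"ty": 0.152,"tz": 0,"turn": -66.5,"hand": 1},
])

```text
time_s: 7.1
tool_pos: [0.8424, 0.1528, 0.2823]
tcp_rot: [-0.92, -3.0, 0.001]
wrist_force: [0.2, 0.5, -3.8]
opening: 0.014
```

```bash
python3 -c "
from h import *
force(20)
to(.843,.154,.284,2.549)
t=load('top');cv2.imwrite('pics/h1.png',cv2.resize(t['color'][80:230,190:340],None,fx=4,fy=4,interpolation=2))
s=load('scene');cv2.imwrite('pics/h2.png',cv2.resize(s['color'][80:280,330:530],None,fx=3,fy=3,interpolation=2))
"
```

```text
F mean [-9.000e-02  1.000e-03 -3.821e+00] sd [0.544 0.753 0.563]
t 8.1 pos [0.8421 0.1509 0.2856] yaw 2.5393 F [ 0.   -0.35 -4.18] op 0.0137
  -> tx,ty,tz mm [1.  3.1 1.6] turn deg -0.56 tilt [-1.e-04 -0.e+00 -1.e+00]
```

View pics/h1.png

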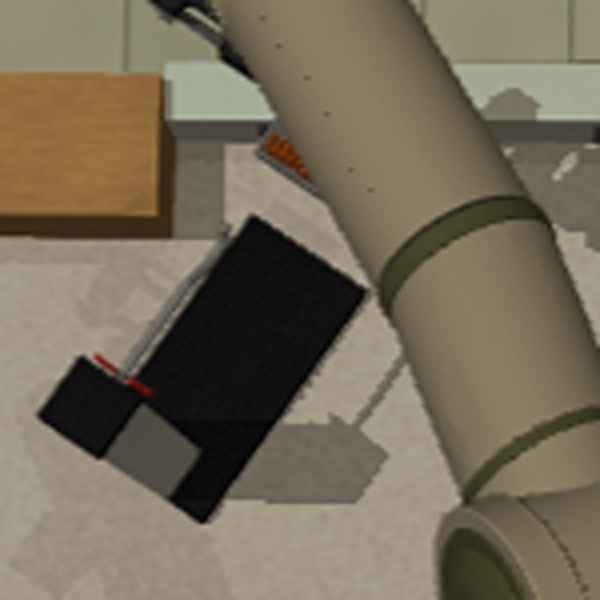

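View pics/h2.png

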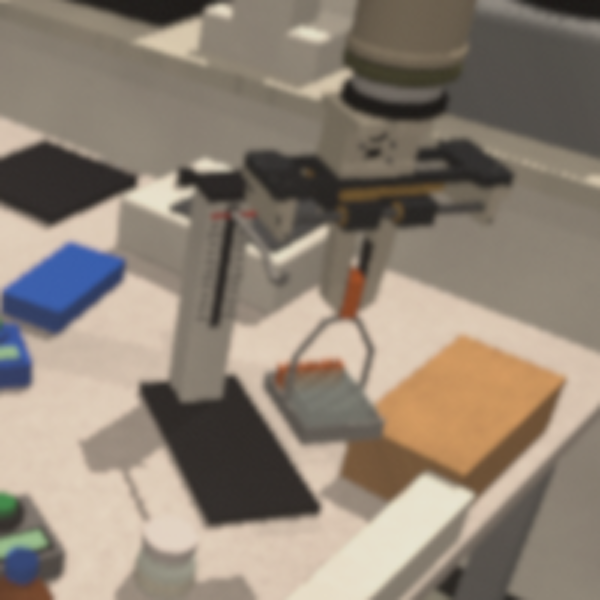

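```bash
python3 -c "
from h import *
to(.7355,.2265,.284,2.549)
"
```

```text
t 8.2 pos [0.8421 0.1509 0.2855] yaw 2.5392 F [ 0.31 -0.97 -3.3 ] op 0.0133
  -> tx,ty,tz mm [130.7   1.9   1.5] turn deg -0.56 tilt [-1.e-04 -0.e+00 -1.e+00]
```

Emit:
apply_moves([
  {"tx": 0.005,"ty": 0.001,"tz": 0,"turn": -0.6,"hand": 1},
  {"tx": 0.02,"ty": 0.002,"tz": 0,"turn": -0.6,"hand": 1},
  {"tx": 0.04,"ty": 0.002,"tz": 0,"turn": -0.6,"hand": 1},
  {"tx": 0.063,"ty": 0.002,"tz": 0,"turn": -0.6,"hand": 1},
  {"tx": 0.086,"ty": 0.002,"tz": 0,"turn": -0.6,"hand": 1},
  {"tx": 0.109,"ty": 0.002,"tz": 0,"turn": -0.6,"hand": 1},
  {"tx": 0.125,"ty": 0.002,"tz": 0,"turn": -0.6,"hand": 1},
  {"tx": 0.131,"ty": 0.002,"tz": 0,"turn": -0.6,"hand": 1},
])

```text
time_s: 9.0
tool_pos: [0.7337, 0.2286, 0.2862]
tcp_rot: [-0.912, -3.006, -0.001]
wrist_force: [1.0, -0.1, -3.0]
opening: 0.0139
```

```bash
python3 -c "
from h import *
force(6)
to(.7355,.2265,.284,2.549)
t=load('top');cv2.imwrite('pics/h3.png',cv2.resize(t['color'][80:230,190:340],None,fx=4,fy=4,interpolation=2))
s=load('scene');cv2.imwrite('pics/h4.png',cv2.resize(s['color'][110:240,350:470],None,fx=5,fy=4.6,interpolation=2))
"
```

```text
F mean [-0.228 -0.472 -3.636] sd [0.502 0.449 0.296]
t 9.3 pos [0.7363 0.2255 0.2852] yaw 2.5481 F [-0.47 -0.55 -3.45] op 0.0139
  -> tx,ty,tz mm [1.2 0.4 1.2] turn deg -0.05 tilt [ 1.e-04 -5.e-04 -1.e+00]
```

View pics/h4.png

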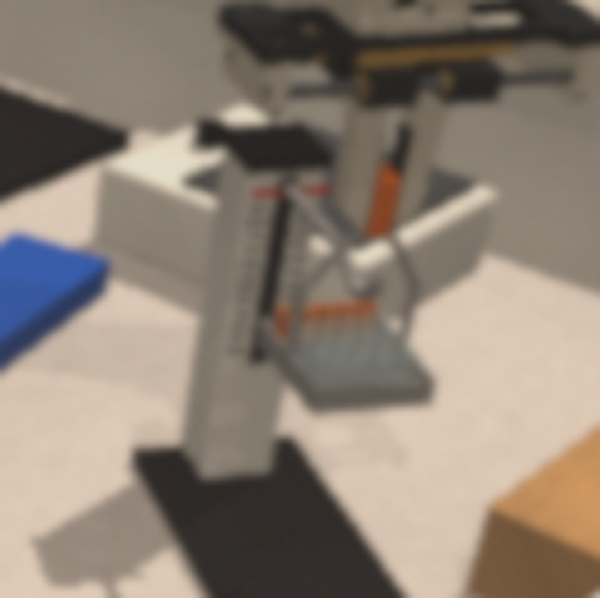

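View pics/h3.png

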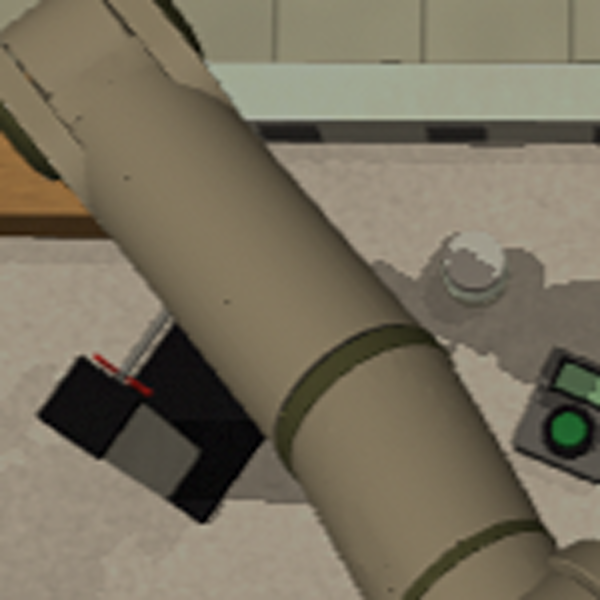

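```bash
python3 -c "
from h import *
s=load('scene')
for x,y,z in((.7355,.2265,.236),(.7521,.2154,.255),(.7360,.2258,.276),(.7360,.2258,.300)): print(proj(s,(x,y,z)))
im=cv2.resize(s['color'][140:200,395:455],None,fx=10,fy=10,interpolation=2)
cv2.imwrite('pics/h5.png',im)
"
```

```text
[421.26897097 173.08635842]
[425.32833458 170.65622224]
[423.6712352  160.61444012]
[425.1551749  152.77529184]
```

View pics/h5.png

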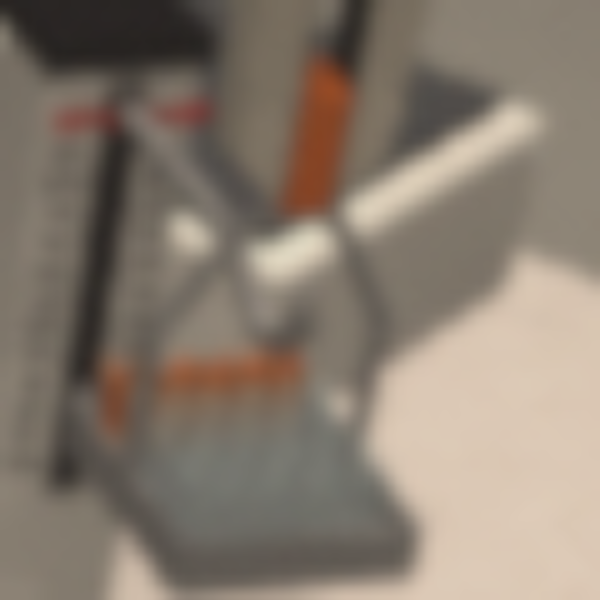

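Emit:
apply_moves([
  {"tx": 0,"ty": 0,"tz": 0.004,"turn": 0,"hand": 1},
  {"tx": 0,"ty": 0,"tz": 0.009,"turn": 0,"hand": 1},
  {"tx": 0,"ty": 0,"tz": 0.015,"turn": 0,"hand": 1},
  {"tx": 0,"ty": 0,"tz": 0.02,"turn": 0,"hand": 1},
  {"tx": 0,"ty": 0,"tz": 0.025,"turn": 0,"hand": 1},
  {"tx": 0,"ty": 0,"tz": 0.029,"turn": 0,"hand": 1},
  {"tx": 0,"ty": 0,"tz": 0.033,"turn": 0,"hand": 1},
  {"tx": 0,"ty": 0,"tz": 0.036,"turn": 0,"hand": 1},
])

```text
time_s: 10.25
tool_pos: [0.7353, 0.2268, 0.2492]
tcp_rot: [-0.916, -3.005, 0.0]
wrist_force: [-1.0, -0.5, -3.1]
opening: 0.0141
```

Emit:
apply_moves([
  {"tx": 0,"ty": 0,"tz": 0.003,"turn": 0,"hand": 1},
  {"tx": 0,"ty": 0,"tz": 0.006,"turn": 0,"hand": 1},
  {"tx": 0,"ty": 0,"tz": 0.009,"turn": 0,"hand": 1},
  {"tx": 0,"ty": 0,"tz": 0.012,"turn": 0,"hand": 1},
  {"tx": 0,"ty": 0,"tz": 0.015,"turn": 0,"hand": 1},
  {"tx": 0,"ty": 0,"tz": 0.018,"turn": 0,"hand": 1},
  {"tx": 0,"ty": 0,"tz": 0.021,"turn": 0,"hand": 1},
  {"tx": 0,"ty": 0,"tz": 0.024,"turn": 0,"hand": 1},
])

```text
time_s: 11.05
tool_pos: [0.7353, 0.2268, 0.2254]
tcp_rot: [0.916, 3.005, 0.0]
wrist_force: [-0.6, -0.8, -0.8]
opening: 0.0138
```

```bash
python3 -c "
from h import *
to(.7355,.2265,.192,2.549)
F=force(20)
R=Ro.from_rotvec(env.state()['tcp_rot']).as_matrix();print('tool F',R.T@F.mean(0))
to(.7355,.2265,.192,2.549)
s=load('scene')
im=cv2.resize(s['color'][140:210,385:455],None,fx=8,fy=8,interpolation=2)
cv2.imwrite('pics/h6.png',im)
"
```

```text
t 11.05 pos [0.7353 0.2268 0.2254] yaw 2.5498 F [-0.63 -0.76 -0.76] op 0.0138
  -> tx,ty,tz mm [-0.3 -0.2 33.4] turn deg 0.04 tilt [ 1.e-04  1.e-04 -1.e+00]
F mean [-0.535 -0.133 -1.539] sd [0.471 0.445 0.493]
tool F [ 0.3699506  -0.40890601  1.53911666]
t 12.05 pos [0.7353 0.2268 0.2256] yaw 2.5498 F [-0.52 -1.03 -1.68] op 0.0137
  -> tx,ty,tz mm [-0.3 -0.1 33.6] turn deg 0.04 tilt [-0.  0. -1.]
```

View pics/h6.png

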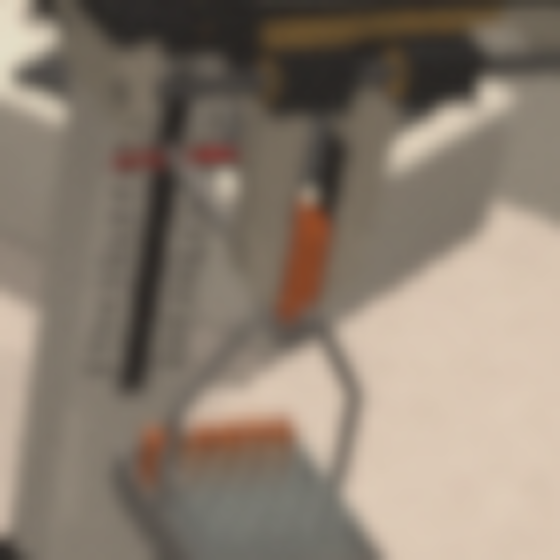

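```bash
cat >> h.py <<'E'
def red(img):
    m=cv2.inRange(cv2.cvtColor(img,cv2.COLOR_BGR2HSV),(0,90,60),(8,255,255))|cv2.inRange(cv2.cvtColor(img,cv2.COLOR_BGR2HSV),(165,90,60),(180,255,255))
    k=np.zeros_like(m);k[140:200,385:422]=255;m&=k
    n,l,s,c=cv2.connectedComponentsWithStats(m)
    return [(c[i].round(2).tolist(),int(s[i][4])) for i in range(1,n) if s[i][4]>2]
def dip(d,show=True):
    """red pointers on the carriage: height on tower's -x face, from left pointer (scene)"""
    r=red(d["color"]); 
    if show: print("red",r)
    out=[]
    O=np.array([.62757,.2991]);a=2.5495;ex=np.array([np.cos(a),np.sin(a)])
    for (u,v),n in r:
        o,w=ray(d,u,v); # plane local x=-0.017
        p0=O-.017*ex; k=((p0-o[:2])@ex)/(w[:2]@ex); X=o+k*w; out.append((X.round(4).tolist(), round(float((X[:2]-O)@[-ex[1],ex[0]]),4)))
    if show: print(out)
    return out
E
python3 - <<'E'
from h import *
d=load("scene"); dip(d)
d0=dict(d);d0["color"]=cv2.imread("pics/scene0.png"); dip(d0)
E
```

```text
red [([402.27, 159.55], 11), ([411.5, 158.6], 10)]
[([0.6352, 0.28, 0.2208], 0.0116), ([0.6519, 0.3048, 0.2216], -0.0183)]
red [([403.5, 151.5], 12), ([413.38, 150.62], 8)]
[([0.6352, 0.28, 0.2483], 0.0116), ([0.6529, 0.3063, 0.2488], -0.0201)]
```

Emit:
apply_moves([
  {"tx": 0,"ty": 0,"tz": 0.003,"turn": 0,"hand": 1},
  {"tx": 0,"ty": 0,"tz": 0.006,"turn": 0,"hand": 1},
  {"tx": 0,"ty": 0,"tz": 0.009,"turn": 0,"hand": 1},
  {"tx": 0,"ty": 0,"tz": 0.012,"turn": 0,"hand": 1},
  {"tx": 0,"ty": 0,"tz": 0.015,"turn": 0,"hand": 1},
  {"tx": 0,"ty": 0,"tz": 0.018,"turn": 0,"hand": 1},
  {"tx": 0,"ty": 0,"tz": 0.021,"turn": 0,"hand": 1},
  {"tx": 0,"ty": 0,"tz": 0.024,"turn": 0,"hand": 1},
])

```text
time_s: 12.95
tool_pos: [0.7353, 0.2268, 0.2014]
tcp_rot: [0.916, 3.005, 0.0]
wrist_force: [-0.6, -0.7, -0.1]
opening: 0.014
```

```bash
cat >> h.py <<'E'
def meas(n):
    F=[];Z=[];D=[];P=[]
    for _ in range(n):
        d=env.snapshot("scene");st=env.state();F.append(st["wrist_force"]);P.append(st["tool_pos"])
        o=dip(d,False)
        if o: D.append(o[0][0][2])
    F=np.array(F);R=Ro.from_rotvec(st["tcp_rot"]).as_matrix()
    print("t",st["time_s"],"pos",np.mean(P,0).round(4),"redz",np.mean(D).round(4),"toolF",(R.T@F.mean(0)).round(3),"se",(F.std(0)/n**.5).round(3),"dip",round(.2483-np.mean(D),4))
    return F
E
python3 -c "
from h import *
meas(24)"
```

```text
t 14.15 pos [0.7353 0.2268 0.2016] redz 0.1967 toolF [ 0.3   -0.391  0.057] se [0.114 0.081 0.11 ] dip 0.0516
```

Emit:
apply_moves([
  {"tx": 0,"ty": 0,"tz": 0.001,"turn": 0,"hand": 1},
  {"tx": 0,"ty": 0,"tz": 0.002,"turn": 0,"hand": 1},
  {"tx": 0,"ty": 0,"tz": 0.003,"turn": 0,"hand": 1},
  {"tx": 0,"ty": 0,"tz": 0.003,"turn": 0,"hand": 1},
])

```text
time_s: 14.55
tool_pos: [0.7353, 0.2268, 0.1984]
tcp_rot: [-0.916, -3.005, 0.0]
wrist_force: [0.4, -0.4, 0.2]
opening: 0.0138
```

```bash
python3 -c "
from h import *
T=[]
F=meas(40);print(F[:,2].round(1).tolist());np.save('F3.npy',F)
s=load('scene')
cv2.imwrite('pics/h7.png',cv2.resize(s['color'][140:220,385:455],None,fx=8,fy=7.4,interpolation=2))"
```

```text
t 16.55 pos [0.7353 0.2268 0.1986] redz 0.1934 toolF [ 0.182 -0.2   -0.116] se [0.069 0.087 0.073] dip 0.0549
[-0.1, 1.0, -0.2, 0.2, 0.7, -0.5, -0.6, 0.9, -0.3, 0.4, -0.2, -0.3, 0.1, 0.2, -0.0, -0.4, 0.3, 0.7, -0.1, -0.4, 0.3, -0.3, -0.4, 0.1, 0.3, -0.2, -0.0, -0.2, -0.2, -0.2, -0.2, 0.4, -0.1, 0.7, 0.3, 0.2, 0.7, 0.4, -0.2, 1.6]
```

View pics/h7.png

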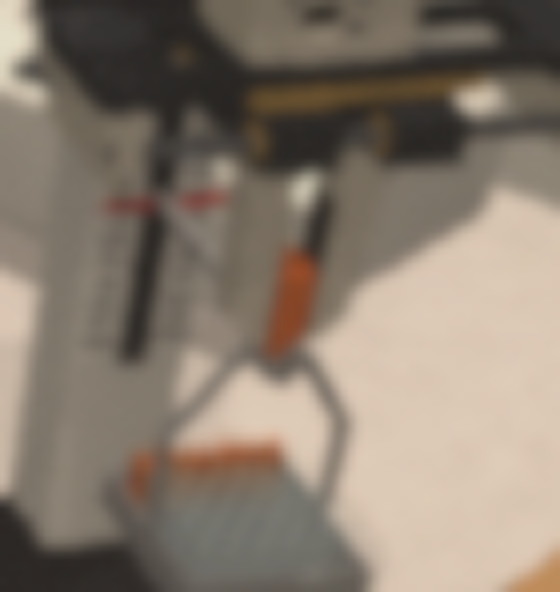

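Emit:
apply_moves([
  {"tx": 0,"ty": 0,"tz": 0,"turn": 0,"hand": 1},
  {"tx": 0,"ty": 0,"tz": 0,"turn": 0,"hand": 1},
  {"tx": 0,"ty": 0,"tz": 0,"turn": 0,"hand": 0.66},
  {"tx": 0,"ty": 0,"tz": 0,"turn": 0,"hand": 0.62},
  {"tx": 0,"ty": 0,"tz": 0,"turn": 0,"hand": 0.56},
  {"tx": 0,"ty": 0,"tz": 0,"turn": 0,"hand": 0.5},
  {"tx": 0,"ty": 0,"tz": 0,"turn": 0,"hand": 0.4},
  {"tx": 0,"ty": 0,"tz": 0,"turn": 0,"hand": 0.3},
], newtons=3)

```text
time_s: 17.4
tool_pos: [0.7353, 0.2267, 0.1986]
tcp_rot: [0.916, 3.005, -0.0]
wrist_force: [-0.1, -0.0, 0.5]
opening: 0.0305
```

```bash
python3 -c "
from h import *
for i in range(6):
    d=load('scene'); print(env.state()['time_s'],[o[0][2] for o in dip(d,False)])
to(.7355,.2265,.192,2.549)
cv2.imwrite('pics/i1.png',cv2.resize(d['color'][140:220,385:455],None,fx=8,fy=7.4,interpolation=2))"
```

```text
17.45 [0.1936]
17.5 [0.1936]
17.55 [0.1936]
17.6 [0.194]
17.65 [0.195, 0.196]
17.7 [0.195, 0.196]
t 17.7 pos [0.7353 0.2268 0.1986] yaw 2.5498 F [-0.38  0.42 -0.2 ] op 0.0327
  -> tx,ty,tz mm [-0.4 -0.1  6.6] turn deg 0.05 tilt [-0. -0. -1.]
```

View pics/i1.png

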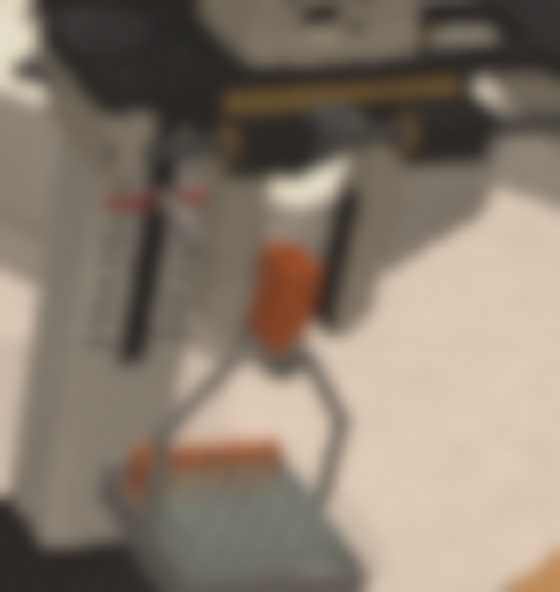

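Emit:
apply_moves([
  {"tx": 0,"ty": 0,"tz": 0,"turn": 0,"hand": 0},
  {"tx": 0,"ty": 0,"tz": 0,"turn": 0,"hand": -0.3},
  {"tx": 0,"ty": 0,"tz": 0,"turn": 0,"hand": -0.3},
  {"tx": 0,"ty": 0,"tz": 0,"turn": 0,"hand": -0.3},
  {"tx": 0,"ty": 0,"tz": -0.005,"turn": 0,"hand": -0.3},
  {"tx": 0,"ty": 0,"tz": -0.015,"turn": 0,"hand": -0.3},
  {"tx": 0,"ty": 0,"tz": -0.03,"turn": 0,"hand": -0.3},
  {"tx": 0,"ty": 0,"tz": -0.05,"turn": 0,"hand": -0.3},
])

```text
time_s: 18.5
tool_pos: [0.7352, 0.2267, 0.2497]
tcp_rot: [-0.916, -3.005, 0.0]
wrist_force: [-0.4, -0.3, 0.5]
opening: 0.0601
```

Emit:
apply_moves([
  {"tx": 0,"ty": 0,"tz": -0.025,"turn": 0,"hand": -0.3},
  {"tx": 0,"ty": 0,"tz": -0.05,"turn": 0,"hand": -0.3},
  {"tx": 0,"ty": 0,"tz": -0.08,"turn": 0,"hand": -0.3},
  {"tx": 0,"ty": 0,"tz": -0.11,"turn": 0,"hand": 0},
  {"tx": 0,"ty": 0,"tz": -0.13,"turn": 0,"hand": 1},
  {"tx": 0,"ty": 0,"tz": -0.14,"turn": 0,"hand": 1},
])

```text
time_s: 19.1
tool_pos: [0.7355, 0.2273, 0.3926]
tcp_rot: [0.915, 3.002, 0.004]
wrist_force: [0.5, 0.3, -0.5]
opening: 0.0411
```

```bash
python3 -c "
from h import *
for i in range(8):
    d=load('scene'); print(env.state()['time_s'],[o[0][2] for o in dip(d,False)])
to(.6397,-.0322,.2,.6)
cv2.imwrite('pics/i2.png',cv2.resize(d['color'][80:280,330:530],None,fx=3,fy=3,interpolation=2))"
```

```text
19.15 [0.194, 0.1944]
19.2 [0.194, 0.1947]
19.25 [0.1936, 0.1947]
19.3 [0.1936, 0.1951]
19.35 [0.1936, 0.1951]
19.4 [0.1936, 0.1947]
19.45 [0.1936, 0.1951]
19.5 [0.1936, 0.1947]
t 19.5 pos [0.7351 0.2265 0.3873] yaw 2.5498 F [-0.75  0.06  0.31] op 0.0091
  -> tx,ty,tz mm [ -65.4 -267.6  187.6] turn deg 111.72 tilt [-1.8e-03 -7.0e-04 -1.0e+00]
```

View pics/i2.png

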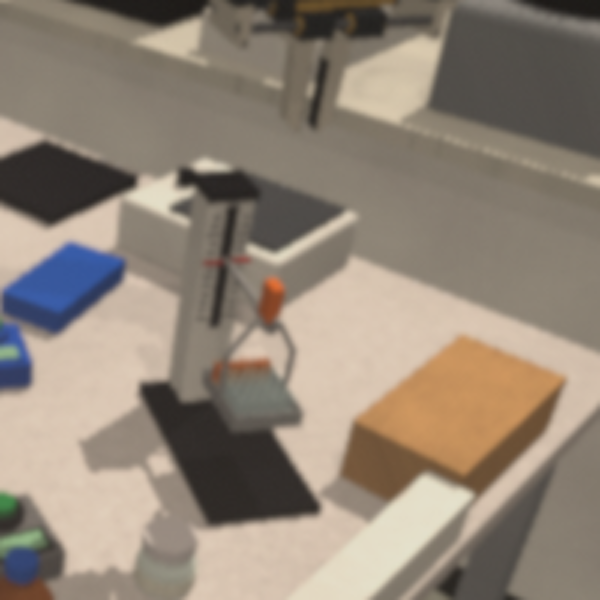

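Emit:
apply_moves([
  {"tx": -0.005,"ty": -0.022,"tz": 0,"turn": 0,"hand": 1},
  {"tx": -0.015,"ty": -0.06,"tz": 0,"turn": 0,"hand": 1},
  {"tx": -0.025,"ty": -0.1,"tz": 0,"turn": 0,"hand": 1},
  {"tx": -0.035,"ty": -0.14,"tz": 0.02,"turn": 0,"hand": 1},
  {"tx": -0.044,"ty": -0.18,"tz": 0.06,"turn": 0,"hand": 1},
  {"tx": -0.054,"ty": -0.22,"tz": 0.1,"turn": 0,"hand": 1},
  {"tx": -0.062,"ty": -0.252,"tz": 0.14,"turn": 0,"hand": 1},
  {"tx": -0.065,"ty": -0.267,"tz": 0.18,"turn": 0,"hand": 1},
], newtons=20)

```text
time_s: 20.3
tool_pos: [0.641, -0.0305, 0.2154]
tcp_rot: [0.919, 3.003, -0.001]
wrist_force: [1.1, 0.2, -0.2]
opening: 0.0005
```

Emit:
apply_moves([
  {"tx": 0,"ty": 0,"tz": 0.03,"turn": 0,"hand": 1},
  {"tx": 0,"ty": 0,"tz": 0.06,"turn": 0,"hand": 1},
  {"tx": 0,"ty": 0,"tz": 0.09,"turn": 0,"hand": 1},
  {"tx": 0,"ty": 0,"tz": 0.1,"turn": 0,"hand": 1},
  {"tx": 0,"ty": 0,"tz": 0.1,"turn": 0,"hand": 1},
  {"tx": 0,"ty": 0,"tz": 0.1,"turn": 0,"hand": 1},
])

```text
time_s: 20.9
tool_pos: [0.6422, -0.0272, 0.1172]
tcp_rot: [0.916, 3.005, 0.001]
wrist_force: [-0.2, -0.0, 0.8]
opening: 0.0002
```

```bash
python3 -c "
from h import *
for i in range(30):
    d=load('scene')
    if i%3==0: print(env.state()['time_s'],[o[0][2] for o in dip(d,False)])
to(.6397,-.0322,.054,2.55)
cv2.imwrite('pics/i3.png',cv2.resize(d['color'][150:310,270:430],None,fx=3.7,fy=3.7,interpolation=2))
t=load('top');cv2.imwrite('pics/i4.png',cv2.resize(t['color'][120:270,250:400],None,fx=4,fy=4,interpolation=2))"
```

```text
20.95 [0.1936, 0.1944]
21.1 [0.1936, 0.1944]
21.25 [0.1936, 0.1944]
21.4 [0.1936, 0.1944]
21.55 [0.1936, 0.1944]
21.7 [0.1936, 0.1944]
21.85 [0.1936, 0.1944]
22.0 [0.1936, 0.1944]
22.15 [0.1936, 0.1944]
22.3 [0.1936, 0.1944]
t 22.4 pos [ 0.6417 -0.0275  0.1163] yaw 2.5498 F [ 0.59 -0.26  0.13] op 0.0007
  -> tx,ty,tz mm [-1.  -5.  62.3] turn deg -0.01 tilt [-0. -0. -1.]
```

View pics/i3.png

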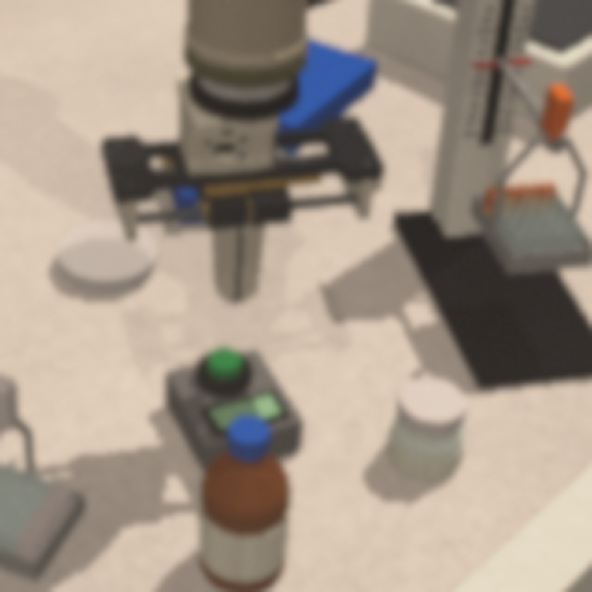

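Emit:
apply_moves([
  {"tx": -0.001,"ty": -0.003,"tz": 0.015,"turn": 0,"hand": 1},
  {"tx": -0.001,"ty": -0.005,"tz": 0.03,"turn": 0,"hand": 1},
  {"tx": -0.001,"ty": -0.005,"tz": 0.045,"turn": 0,"hand": 1},
  {"tx": -0.001,"ty": -0.005,"tz": 0.054,"turn": 0,"hand": 1},
  {"tx": -0.001,"ty": -0.005,"tz": 0.056,"turn": 0,"hand": 1},
  {"tx": -0.001,"ty": -0.005,"tz": 0.056,"turn": 0,"hand": 1},
])

```text
time_s: 23.05
tool_pos: [0.6395, -0.032, 0.0597]
tcp_rot: [-0.915, -3.004, 0.0]
wrist_force: [-0.2, -0.1, 0.8]
opening: 0.0007
```

```bash
python3 -c "
from h import *
for i in range(50):
    d=load('scene')
    if i%7==0: print(env.state()['time_s'],[o[0][2] for o in dip(d,False)])
to(.6397,-.0322,.054,2.55)
cv2.imwrite('pics/i5.png',cv2.resize(d['color'][190:290,280:380],None,fx=5.5,fy=5.5,interpolation=2))"
```

```text
23.1 [0.1936, 0.1944]
23.45 [0.1936, 0.1944]
23.8 [0.1936, 0.1944]
24.15 [0.1936, 0.1944]
24.5 [0.1936, 0.1944]
24.85 [0.1936, 0.1944]
25.2 [0.1936, 0.1944]
25.55 [0.1936, 0.1944]
t 25.55 pos [ 0.6397 -0.0322  0.0603] yaw 2.5498 F [ 0.5  -0.65 -0.45] op 0.0008
  -> tx,ty,tz mm [-0.  -0.   6.3] turn deg -0.01 tilt [-0.e+00  1.e-04 -1.e+00]
```

View pics/i5.png

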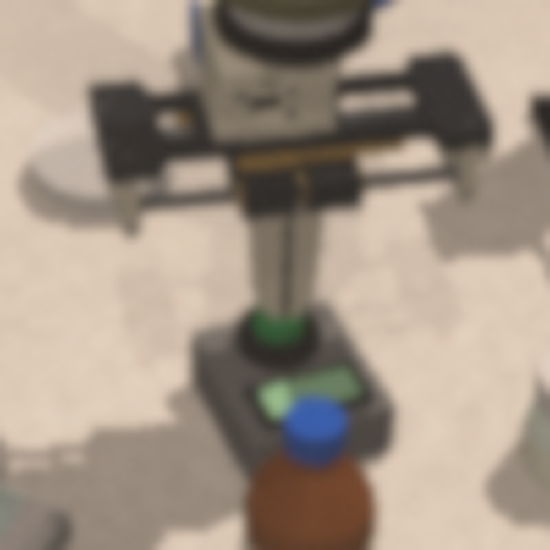

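Closed fingertips are centred over the green button (~(280,325) in the crop) with the hook steady. Pressing.

Emit:
apply_moves([
  {"tx": 0,"ty": 0,"tz": 0.004,"turn": 0,"hand": 1},
  {"tx": 0,"ty": 0,"tz": 0.008,"turn": 0,"hand": 1},
  {"tx": 0,"ty": 0,"tz": 0.01,"turn": 0,"hand": 1},
  {"tx": 0,"ty": 0,"tz": 0.012,"turn": 0,"hand": 1},
  {"tx": 0,"ty": 0,"tz": 0.0135,"turn": 0,"hand": 1},
  {"tx": 0,"ty": 0,"tz": 0.0135,"turn": 0,"hand": 1},
])

```text
time_s: 26.15
tool_pos: [0.6403, -0.0322, 0.0515]
tcp_rot: [0.915, 3.002, -0.003]
wrist_force: [-13.7, -1.8, 50.4]
opening: 0.0002
```

Emit:
apply_moves([
  {"tx": 0,"ty": 0,"tz": -0.006,"turn": 0,"hand": 1},
  {"tx": 0,"ty": 0,"tz": -0.014,"turn": 0,"hand": 1},
  {"tx": 0,"ty": 0,"tz": -0.02,"turn": 0,"hand": 1},
  {"tx": 0,"ty": 0,"tz": -0.06,"turn": 0,"hand": 1},
  {"tx": 0,"ty": 0,"tz": -0.06,"turn": 0,"hand": 1},
])

```text
time_s: 26.65
tool_pos: [0.6417, -0.0317, 0.1102]
tcp_rot: [0.915, 3.001, 0.003]
wrist_force: [0.6, 0.1, 0.3]
opening: 0.0003
```

```bash
python3 -c "
from h import *
d=load('scene'); print(dip(d,False))
to(.6397,-.0322,.054,2.55)
cv2.imwrite('pics/j1.png',cv2.resize(d['color'][200:280,300:370],None,fx=8,fy=7.4,interpolation=2))
t=load('top');cv2.imwrite('pics/j2.png',cv2.resize(t['color'][120:270,250:400],None,fx=4,fy=4,interpolation=2))"
```

```text
[([0.6359, 0.281, 0.1936], 0.0104), ([0.6515, 0.3043, 0.1944], -0.0177)]
t 26.7 pos [ 0.6409 -0.0321  0.1085] yaw 2.5495 F [-0.72 -0.8  -0.47] op 0.0004
  -> tx,ty,tz mm [ 1.  -0.8 54.5] turn deg -0.03 tilt [ 3.1e-03  2.0e-04 -1.0e+00]
```

View pics/j1.png

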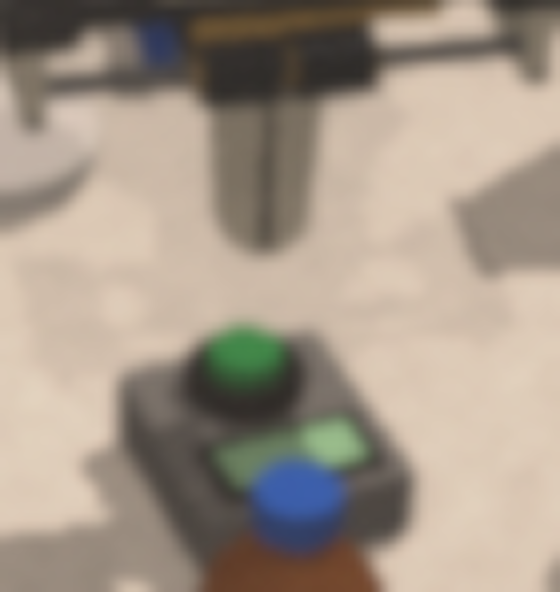

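View pics/j2.png

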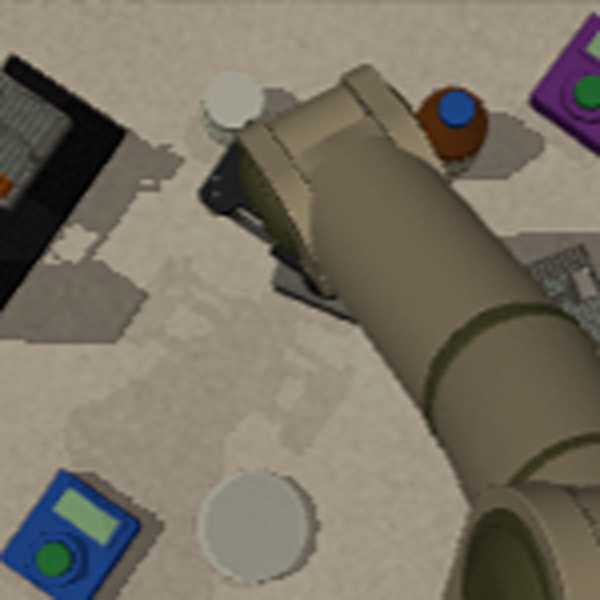

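Emit:
apply_moves([
  {"tx": 0,"ty": 0,"tz": 0.015,"turn": 0,"hand": 1},
  {"tx": 0,"ty": 0,"tz": 0.03,"turn": 0,"hand": 1},
  {"tx": 0,"ty": 0,"tz": 0.042,"turn": 0,"hand": 1},
  {"tx": 0,"ty": 0,"tz": 0.048,"turn": 0,"hand": 1},
  {"tx": 0,"ty": 0,"tz": 0.048,"turn": 0,"hand": 1},
  {"tx": 0,"ty": 0,"tz": 0.048,"turn": 0,"hand": 1},
])

```text
time_s: 27.35
tool_pos: [0.6395, -0.032, 0.0585]
tcp_rot: [-0.916, -3.004, 0.0]
wrist_force: [0.0, 0.3, 0.0]
opening: 0.0007
```

```bash
python3 -c "
from h import *
force(10)
to(.6397,-.0322,.054,2.55)
d=load('scene')
cv2.imwrite('pics/j3.png',cv2.resize(d['color'][200:280,300:370],None,fx=8,fy=7.4,interpolation=2))"
```

```text
F mean [0.093 0.012 0.041] sd [0.515 0.55  0.465]
t 27.85 pos [ 0.6398 -0.0323  0.059 ] yaw 2.5497 F [ 0.13 -0.13  0.01] op 0.0003
  -> tx,ty,tz mm [0.1 0.  5. ] turn deg -0.02 tilt [ 3.e-04 -0.e+00 -1.e+00]
```

View pics/j3.png

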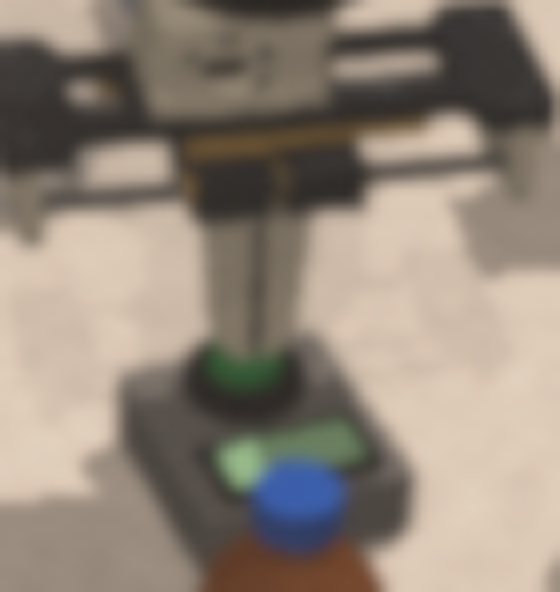

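Fingertip just above the button, no force. Now I step down 2 mm at a time and read the force.

Emit:
apply_moves([
  {"tx": 0,"ty": 0,"tz": 0.001,"turn": 0,"hand": 1},
  {"tx": 0,"ty": 0,"tz": 0.002,"turn": 0,"hand": 1},
  {"tx": 0,"ty": 0,"tz": 0.002,"turn": 0,"hand": 1},
])

```text
time_s: 28.2
tool_pos: [0.6398, -0.0323, 0.0568]
tcp_rot: [0.916, 3.005, 0.0]
wrist_force: [0.4, -0.4, 2.2]
opening: 0.0005
```

Emit:
apply_moves([
  {"tx": 0,"ty": 0,"tz": 0.001,"turn": 0,"hand": 1},
  {"tx": 0,"ty": 0,"tz": 0.002,"turn": 0,"hand": 1},
  {"tx": 0,"ty": 0,"tz": 0.002,"turn": 0,"hand": 1},
])

```text
time_s: 28.5
tool_pos: [0.6398, -0.0322, 0.0548]
tcp_rot: [0.916, 3.005, 0.0]
wrist_force: [-0.1, -0.5, 3.3]
opening: 0.0006
```

Emit:
apply_moves([
  {"tx": 0,"ty": 0,"tz": 0.001,"turn": 0,"hand": 1},
  {"tx": 0,"ty": 0,"tz": 0.001,"turn": 0,"hand": 1},
  {"tx": 0,"ty": 0,"tz": 0.001,"turn": 0,"hand": 1},
])

```text
time_s: 28.8
tool_pos: [0.6398, -0.0323, 0.0538]
tcp_rot: [0.916, 3.005, -0.0]
wrist_force: [0.9, -0.3, 3.9]
opening: 0.0005
```

Emit:
apply_moves([
  {"tx": 0,"ty": 0,"tz": 0.001,"turn": 0,"hand": 1},
  {"tx": 0,"ty": 0,"tz": 0.001,"turn": 0,"hand": 1},
])

```text
time_s: 29.0
tool_pos: [0.6398, -0.0323, 0.0528]
tcp_rot: [0.916, 3.005, 0.0]
wrist_force: [-0.1, 0.2, 5.2]
opening: 0.0002
```

Emit:
apply_moves([
  {"tx": 0,"ty": 0,"tz": 0.001,"turn": 0,"hand": 1},
  {"tx": 0,"ty": 0,"tz": 0.001,"turn": 0,"hand": 1},
])

```text
time_s: 29.2
tool_pos: [0.6398, -0.0322, 0.0523]
tcp_rot: [0.916, 3.005, -0.0]
wrist_force: [-1.3, -0.2, 9.0]
opening: 0.0005
```

Emit:
apply_moves([
  {"tx": 0,"ty": 0,"tz": 0.0005,"turn": 0,"hand": 1},
  {"tx": 0,"ty": 0,"tz": 0.0005,"turn": 0,"hand": 1},
  {"tx": 0,"ty": 0,"tz": 0.0005,"turn": 0,"hand": 1},
])

```text
time_s: 29.5
tool_pos: [0.6399, -0.0323, 0.0523]
tcp_rot: [0.916, 3.004, -0.0]
wrist_force: [-2.4, -0.9, 13.6]
opening: 0.0004
```

Emit:
apply_moves([
  {"tx": 0,"ty": 0,"tz": -0.003,"turn": 0,"hand": 1},
  {"tx": 0,"ty": 0,"tz": -0.008,"turn": 0,"hand": 1},
  {"tx": 0,"ty": 0,"tz": -0.025,"turn": 0,"hand": 1},
  {"tx": 0,"ty": 0,"tz": -0.06,"turn": 0,"hand": 1},
  {"tx": 0,"ty": 0,"tz": -0.1,"turn": 0,"hand": 1},
  {"tx": 0,"ty": 0,"tz": -0.125,"turn": 0,"hand": 1},
  {"tx": 0,"ty": 0,"tz": -0.13,"turn": 0,"hand": 1},
  {"tx": 0,"ty": 0,"tz": -0.13,"turn": 0,"hand": 1},
])

```text
time_s: 30.3
tool_pos: [0.6398, -0.0323, 0.1824]
tcp_rot: [0.916, 3.004, 0.0]
wrist_force: [0.6, -0.1, 0.2]
opening: 0.0005
```

```bash
python3 -c "
from h import *
for i in range(10):
    d=load('scene')
    if i%3==0: print(env.state()['time_s'],dip(d,False))
cv2.imwrite('pics/k1.png',d['color'])"
```

```text
30.35 [([0.6359, 0.281, 0.1936], 0.0104), ([0.6515, 0.3043, 0.1944], -0.0177)]
30.5 [([0.6359, 0.281, 0.1936], 0.0104), ([0.6515, 0.3043, 0.1944], -0.0177)]
30.65 [([0.6359, 0.281, 0.1936], 0.0104), ([0.6515, 0.3043, 0.1944], -0.0177)]
30.8 [([0.6359, 0.281, 0.1936], 0.0104), ([0.6515, 0.3043, 0.1944], -0.0177)]
```

View pics/k1.png

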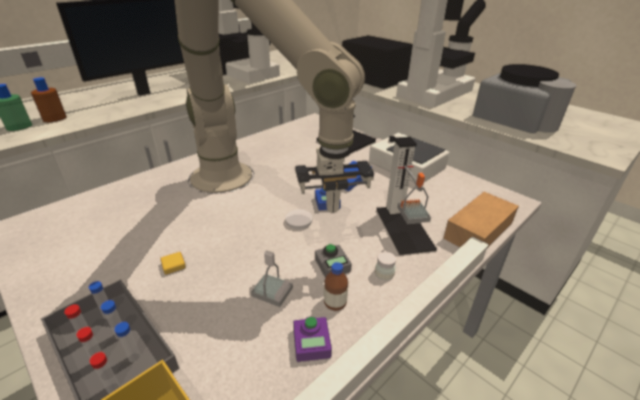

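The picture shows the rack hanging at rest on the hook at about (418,200). The button is up at about (331,250), the bystanders are where they started, and the arm is clear of everything. I'm handing the job in now.

```bash
python3 -c "
from station import env
print(env.finish_job())"
```

```text
the job is handed in; nothing more can be done
None
```

The orange rack is hanging by its handle in the dip of the hook. I pressed the green button fully down after the hook had stopped, let it come back up, and handed the job in at about 31 s.

**Let-go:** I lowered the rack until the wrist force averaged about zero, at a dip of about 55 mm (about 3.5 N). When I opened the fingers the hook moved only 1–2 mm. It then read steady for more than 6 s before the first press.

**Last checks:** The final pictures show the hook steady, the rack hanging, the button up, the bystanders in place and the arm clear of everything.

**What did not go to plan or disagreed:**
- **First button press too hard:** The button bottomed out about 4 mm higher by the tool reading than I had worked out. The closed fingertips pressed with about 50 N for a moment, where 5 N is enough. That is below the 120 N wrist limit. If the 40 N limit on the arm and gripper's body also counts the fingertips, it went over.
- **Second press:** I backed off and pressed again in small steps. It reached the stop at about 14 N and came back up, so the button was pressed twice, both times with the hook at rest.
- **Weight in the air:** The wrist force in the air gave about 3.8 N, against about 3.5 N from the spring. I used the zero-force point, and the small movement at let-go fits that choice.

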